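Check a tyre's hardness at the marked spot

TASK

Take the hardness gauge out of its wooden rack and hold it on the white spot painted on the side of the model-car tyre: the gauge square to the sloping tyre face, its tip inside the spot and gently pressed about halfway in. Never press hard, leave the other things on the table alone, and finish while still holding the gauge steadily there in the gripper, so that the reading can be taken.

Things in the scene. Friction and masses are not known exactly. Their poses are not given: they have to be found in the camera images.
- gauge: hardness gauge, 160 g, upright in the rack, housing resting on the rack's top. Origin: centre of the flat foot of its stem; z up along it. Stem 16 mm diameter, z 0 to 30. Grey flat-faced housing 46 mm along x, 26 mm along y (grip across this, near z 57), z 30 to 84, round dial on the -y face. Stud on top to z 90. Sprung plunger sticks out below the foot to z -10
- tip (a point): lower end of the gauge's plunger, a round steel pin of 8 mm diameter with a ball end, on the gauge's axis; 10 mm below the foot when not pressed; axes as the gauge
- plunger (a joint): how far the plunger is pushed into the gauge, m: 0 out, 0.010 fully in; halfway is 0.005. Spring: about 1 N to start, 3.5 N halfway, 6 N fully in
- rack: fixed wooden block 90 x 90 mm and 45 mm high, origin at the centre of its underside; a round upright through hole of 20 mm diameter in its middle holds the gauge's stem (30 mm of stem and 10 mm of plunger below its top)
- spot (a point): centre of the white spot, 14 mm diameter, on the flat upper side of the tyre, 36.5 mm from the wheel's axis. z axis: square out of the tyre face, 20 degrees off vertical, leaning to the stand's -x; x axis: from the wheel's axis outwards through the spot
- wheel (a joint): angle of the wheel about its own sloping axle, rad, anticlockwise seen from above; at 0 the spot is at the wheel's far side (stand's +x, the high side). It is stiff (0.12 N m) and need not be turned
- stand: fixed aluminium stand, base 130 x 120 x 10 mm, origin at the centre of its underside. Carries a black rubber wheel, 100 mm diameter (106 over the lugs), 40 mm thick, face sloping 20 degrees down to the stand's -x, centre of the upper face at (-14, 0, 88) mm. Rim disc 54 mm diameter in the middle; 13 mm nut 8 mm proud of the tyre face; face flat from rim to 46 mm radius
- spare_wheel: bystander: loose wheel of the same kind lying flat on the table, without a painted spot, 100 mm diameter, 40 mm high; origin under its centre
- tumbler: bystander: loose dark steel cup, 76 mm diameter, 120 mm high; origin under its centre
- oil_bottle: bystander: small loose white bottle, 32 mm diameter, 75 mm high; origin under its centre
- driver: bystander: screwdriver with a black handle lying on the table along its x axis

How it is judged:
By the outcome, as a careful person would: the job done as asked, in the order asked, and still so for the second after the job is handed in, while the arm keeps its last pose, push and grip.
It also fails if it takes over 45 s, if anything falls off the work surface, if the arm or the gripper's body presses on something with over 40 N, if the wrist force passes 120 N, or if a joint passes its speed limit or range.

ROBOT

A 6-joint arm with a two-finger parallel gripper is mounted at the origin on the work surface. World frame = base frame: x ahead of the robot, y to its left, z up, the work surface at z = 0. Lengths are in m, angles in degrees, forces in N, time in s.
With the tool pointing down it reaches from about 0.3 to 0.75 m from the base axis. Payload 8.5 kg.
Tool frame: the origin (TCP) lies midway between the tips of the shut fingers; the grasp point (between the pads) lies 19 mm behind it (env.tcp_to_grasp is the z of the grasp point in the tool frame, in m); z points along the fingers, y is the line along which they close (so a half turn about z gives the same grasp; the last joint's range is limited). The gripper opens to 85 mm and grips with 20 to 120 N. Pads are 22 mm wide; open, the fingers measure 114 mm over their backs; the gripper's body (76 mm by 85 mm) begins 54 mm behind the grasp point. The pads swing forward as they close: fully open they stand 13 mm farther back than shut.
Start: joints at [57.794, 21.807, 74.336, -0, 83.858, -12.336], TCP at [0.187, 0.517, 0.231] pointing down, gripper open.
Joint ranges: [-178.18, 178.18], [-50.72, 133.34], [12.68, 142.11], [-81.47, 261.47], [9.98, 163.14], [-165.26, 165.26]. Speed limits (degrees/s): [136.94, 136.94, 180, 180, 180, 180].

INTERFACE

Orientations are given as a 3x3 rotation matrix whose columns are the frame's x, y, z axes.
In Python, from rig import env, imaging, job, models gives the robot as it stands. The module is installed in compiled form; this text tells all that it offers.
- The arm moves only by the tool jog_arm, never from a script. Its argument "plan" is text: rows parted by semicolons, each of 7 numbers parted by spaces: the turn, a rotation vector about the tool's x, y, z in degrees, then the shift along the tool's x, y, z in cm, then the closure in counts, from 0 (fully open) to 255 (shut). In form: rx ry rz x y z claw; .... A call has 1 to 10 rows; each row shifts and turns the commanded pose from where the row before left it, along the tool's axes as they then stand; what a row does not reach is not made up. A row lasts 1/12 s, in which the tool goes at most 41.7 mm and 7.16 degrees, less where a joint would pass 70% of its speed; a pose out of reach is approached as far as the arm can. A call with a gripper value outside its range is refused whole. The fingers move at their own pace and stop on an object; "grip_force" is the grip in N (left out, the last holds). Time passes only in rows, so rows that do not move let the fingers close. It gives the time, the measured TCP pose, the force, the opening and the grip force at its end, in the units of the state.
- env.observe(): the state, without advancing time (a new reading comes with each control period).
- imaging.get_image(name): name is "scene" or "side" or "wrist"; returns a dict with "pixels" (480x640x3 uint8, red, green, blue), "depth" (480x640 float32, m along the optical axis (not along the pixel's ray), 0 where there is no reading), "fov_y" (degrees; the focal length in pixels is half the picture's height over the tangent of half this angle, whatever the lens; pixels are square), "cx", "cy" (the principal point, pixels), "world_from_camera" (4x4, takes a point from camera to world coordinates). Camera axes: x right, y down, z forward; pixel columns grow to the right and rows downward; lengths in m; the calibration is good to about 2 mm. A picture is of the moment at which its call begins.
- job.close_job(): hands the job in; it is judged then, once.
Trained networks look in the newest picture that a camera, given by its name, has taken for a name from the list of things; names that differ only in an ending like _2 or _b are one class to them, and where a whole thing is asked for, a point or a joint stands for the part that bears it (a point fixed in the world has none). Each returns a list of dicts, best first, with "confidence" (0 to 1); they miss things now and then, are a little off and sometimes report something else, mostly with a low value. They report only what shows in the picture. A call takes as long as a camera call.
- models.outline_of(camera, query): "region" (480x640 bool, what is visible of it) and "bbox" ([centre column, centre row, width, height] in pixels, round what is visible of it).
- models.tip_of(camera, query): "at" ([column, row] in pixels: a listed point, or the origin of a listed thing).
The state is a dict: "time_s": time; "q": joint angles; "qvel": joint speeds; "joint_efforts": joint torques, N m; "position": TCP position; "tool_rot": TCP orientation; "ft_force": force on the tool from outside, world axes, zero at the start; "wrist_torque": the same for the moment, N m; "grip_width": finger opening in m; "gripper_force": force on a finger pad.
Only numpy, scipy, OpenCV 4.12 (cv2) and the standard library are available. Lean on these libraries where they do the work, as an engineer would, in place of code of your own. Each camera call takes 0.05 s, during which the arm holds its last target. There are 200 camera calls.

## Working session

There is one attempt and no reset: what is moved stays moved. The work goes in short steps, Python scripts to look and compute and a tool call to move; the robot and the scene stay as the last step left them, time stands still between calls to the robot, and variables do not carry over. Pictures are saved under pics/ and viewed, at most 10 in all, crops included, and the job is handed in when it is done.

Besides the shell and the picture viewer there is one more tool, called after "Call:" as name(argument=value, ...), one argument or row to a line, values as JSON. jog_arm: Moves the arm, as the interface text tells. Its arguments: {"type":"object","properties":{"plan":{"type":"string"},"grip_force":{"type":"number"}},"required":["plan"]}

```bash
mkdir -p pics
cat > h.py <<'E'
import numpy as np, cv2
from rig import env, imaging, job, models
def pts(im):
    f=240/np.tan(np.radians(im["fov_y"])/2); d=im["depth"]
    v,u=np.mgrid[:480,:640]
    P=np.stack([(u-im["cx"])/f*d,(v-im["cy"])/f*d,d],-1)
    T=im["world_from_camera"]; W=P@T[:3,:3].T+T[:3,3]; W[d==0]=np.nan
    return W
def px(im,p):
    f=240/np.tan(np.radians(im["fov_y"])/2); T=np.linalg.inv(im["world_from_camera"])
    c=T[:3,:3]@p+T[:3,3]; return c[0]/c[2]*f+im["cx"],c[1]/c[2]*f+im["cy"]
def save(im,n): cv2.imwrite(f"pics/{n}.png",im["pixels"][:,:,::-1])
E
python3 - <<'E'
from h import *
np.set_printoptions(precision=4,suppress=True)
s=env.observe(); print(s["tool_rot"],s["grip_width"],env.tcp_to_grasp)
ims=[]
for c in ["scene","side"]:
    im=imaging.get_image(c); ims.append(im["pixels"]); W=pts(im); save(im,c+"0")
    print(c,im["world_from_camera"],im["fov_y"])
    for q in ["gauge","rack","stand","wheel","spare_wheel","tumbler","oil_bottle","driver"]:
        for r in models.outline_of(c,q)[:2]:
            w=W[r["region"]]; w=w[~np.isnan(w[:,0])]
            print(q,round(r["confidence"],2),np.round(r["bbox"]),np.percentile(w,[2,50,98],axis=0).round(3).tolist() if len(w) else None)
    for q in ["spot","tip","gauge"]:
        for r in models.tip_of(c,q)[:2]:
            u,v=np.round(r["at"]).astype(int); print(q,r["confidence"],u,v,W[min(v,479),min(u,639)])
E
```

```text
[[-0.9405  0.3399 -0.0008]
 [ 0.3399  0.9405 -0.0013]
 [ 0.0003 -0.0015 -1.    ]] 0.08524951850420784 -0.0187
scene [[-0.2885  0.8048 -0.5186  1.1932]
 [ 0.9573  0.2514 -0.1424  0.2646]
 [ 0.0158 -0.5376 -0.843   1.1623]
 [ 0.      0.      0.      1.    ]] 51.15552961224272
gauge 0.64 [345. 260.  16.  30.] [[0.542, 0.145, 0.054], [0.572, 0.162, 0.096], [0.585, 0.178, 0.105]]
rack 0.9 [344. 272.  50.  48.] [[0.522, 0.114, 0.006], [0.584, 0.173, 0.044], [0.611, 0.211, 0.049]]
stand 0.83 [211. 230.  52.  50.] [[0.5, -0.262, 0.004], [0.584, -0.202, 0.065], [0.626, -0.157, 0.102]]
wheel 0.84 [207. 220.  41.  34.] [[0.466, -0.266, 0.002], [0.565, -0.212, 0.088], [0.602, -0.171, 0.103]]
spare_wheel 0.62 [370. 339.  43.  45.] [[0.687, 0.233, 0.008], [0.737, 0.279, 0.04], [0.778, 0.324, 0.045]]
tumbler 0.64 [265. 320.  34.  46.] [[0.745, -0.005, 0.003], [0.769, 0.026, 0.076], [0.815, 0.064, 0.122]]
oil_bottle 0.74 [181. 265.  18.  24.] [[0.668, -0.261, -0.001], [0.687, -0.24, 0.045], [0.697, -0.229, 0.077]]
driver 0.97 [466. 230.  40.  56.] [[0.272, 0.38, 0.009], [0.316, 0.418, 0.022], [0.402
[... 700 characters left out ...]
, [0.612, -0.177, 0.1]]
wheel 0.81 [416. 340.  60.  58.] [[0.5, -0.27, 0.056], [0.54, -0.227, 0.086], [0.585, -0.179, 0.101]]
spare_wheel 0.79 [328. 171.  47.  34.] [[0.675, 0.228, 0.003], [0.714, 0.262, 0.038], [0.766, 0.318, 0.043]]
tumbler 0.74 [416. 207.  42.  53.] [[0.739, -0.008, 0.001], [0.764, 0.021, 0.083], [0.809, 0.062, 0.12]]
oil_bottle 0.9 [470. 322.  21.  32.] [[0.661, -0.262, -0.003], [0.67, -0.249, 0.039], [0.735, -0.219, 0.075]]
oil_bottle 0.3 [158. 204.  40.  56.] [[0.258, 0.375, -0.001], [0.301, 0.41, 0.019], [0.4, 0.501, 0.027]]
driver 0.63 [152. 216.  24.  37.] [[0.258, 0.374, 0.005], [0.293, 0.401, 0.022], [0.337, 0.441, 0.027]]
gauge 0.83 302 231 [0.5436 0.1336 0.0449]
```

```bash
python3 -c "
import cv2,numpy as np
a=cv2.imread('pics/scene0.png');b=cv2.imread('pics/side0.png')
cv2.imwrite('pics/both.png',cv2.resize(np.vstack([a,b]),(450,600)) if 0 else cv2.resize(np.hstack([a,b]),(800,300)))"
```

```text
(no output)
```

View pics/scene0.png

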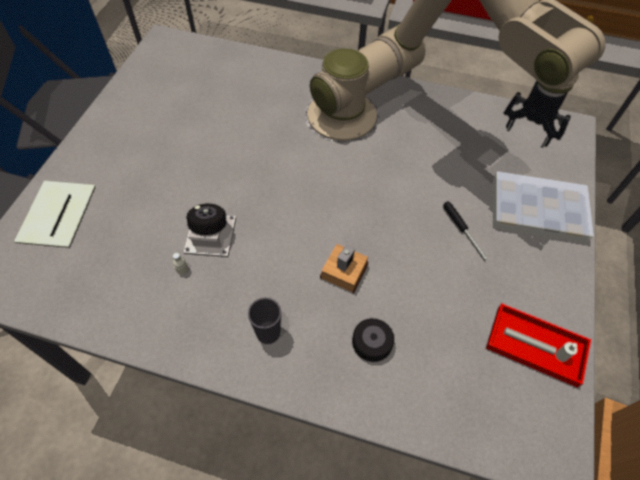

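View pics/side0.png

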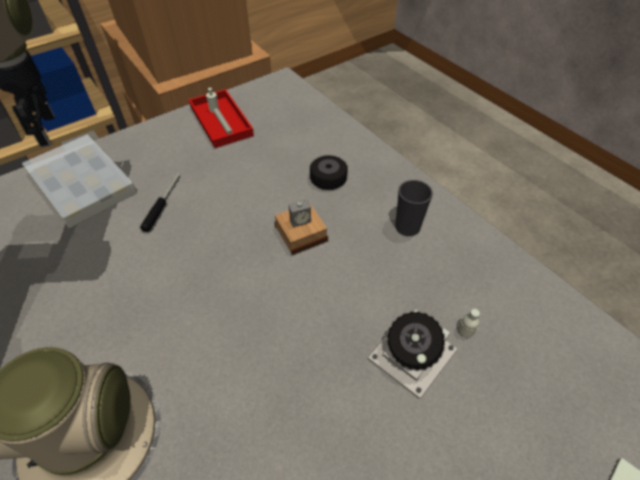

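Scene view: the gauge stands in the rack at about (345,260), the dial faces the side camera (302,212), and the white spot is at (197,206) in scene and (421,358) in side. The positions fit the sizes given, so I'm going above the rack.

Call:
jog_arm(
  plan="0 0 0 -3.1 -1.4 -0.1 0;0 0 0 -3.1 -1.4 -0.1 0;0 0 0 -3.1 -1.4 -0.1 0;0 0 0 -3.1 -1.4 -0.1 0;0 0 0 -3.1 -1.4 -0.1 0;0 0 0 -3.1 -1.4 -0.1 0;0 0 0 -3.1 -1.4 -0.1 0;0 0 0 -3.1 -1.4 -0.1 0;0 0 0 -3.1 -1.4 -0.1 0;0 0 0 -3.1 -1.4 -0.1 0",
  grip_force=40,
)

```text
time_s: 2.03
position: [0.4319, 0.2788, 0.2415]
tool_rot: [[-0.94, 0.34, 0.0], [0.34, 0.94, 0.0], [-0.0, 0.0, -1.0]]
ft_force: [0.6, 1.3, -0.2]
grip_width: 0.0853
gripper_force: 0.0
```

Call:
jog_arm(
  plan="0 0 0 -3.1 -1.4 -0.1 0;0 0 0 -3.1 -1.4 -0.1 0;0 0 0 -3.1 -1.4 -0.1 0;0 0 0 -3.1 -1.4 -0.1 0;0 0 0 0 0 0 0;0 0 0 0 0 0 0",
)

```text
time_s: 2.53
position: [0.5293, 0.1842, 0.2449]
tool_rot: [[-0.94, 0.342, -0.001], [0.342, 0.94, 0.0], [0.001, -0.0, -1.0]]
ft_force: [-0.9, 0.9, 0.6]
grip_width: 0.0854
gripper_force: 0.0
```

Run:
```python
from h import *
np.set_printoptions(precision=4,suppress=True)
s=env.observe(); print(s["time_s"],s["position"],s["tool_rot"])
im=imaging.get_image("wrist"); save(im,"w1"); W=pts(im); np.save("w1.npy",W)
print(im["world_from_camera"])
for q in ["gauge","rack"]:
    for r in models.outline_of("wrist",q)[:2]:
        w=W[r["region"]]; w=w[~np.isnan(w[:,0])]
        print(q,round(r["confidence"],2),np.round(r["bbox"]),np.percentile(w,[2,50,98],axis=0).round(3).tolist())
        lo,hi=((.095,.107) if q=="gauge" else (.04,.05))
        t=w[(w[:,2]>lo)&(w[:,2]<hi)]
        print(len(t),np.median(t[:,2]),cv2.minAreaRect((t[:,:2]*1000).astype(np.float32)))
```

```text
2.5333 [0.5293 0.1842 0.2449] [[-0.9396  0.3424 -0.0006]
 [ 0.3424  0.9396  0.    ]
 [ 0.0006 -0.0002 -1.    ]]
[[ 0.3415  0.8879  0.3083  0.4488]
 [ 0.9399 -0.3228 -0.1115  0.2118]
 [ 0.0005  0.3279 -0.9447  0.3867]
 [ 0.      0.      0.      1.    ]]
gauge 0.58 [305. 257.  42.  71.] [[0.535, 0.144, 0.047], [0.552, 0.162, 0.098], [0.581, 0.176, 0.105]]
1705 0.09821260387415415 ((559.1436767578125, 159.24269104003906), (25.975841522216797, 45.31818389892578), 74.56465148925781)
rack 0.7 [310. 236. 116. 115.] [[0.51, 0.114, 0.006], [0.544, 0.171, 0.044], [0.605, 0.209, 0.046]]
6814 0.04425197911513229 ((559.849853515625, 159.03675842285156), (90.10177612304688, 90.91218566894531), 80.50617980957031)
```

View pics/w1.png

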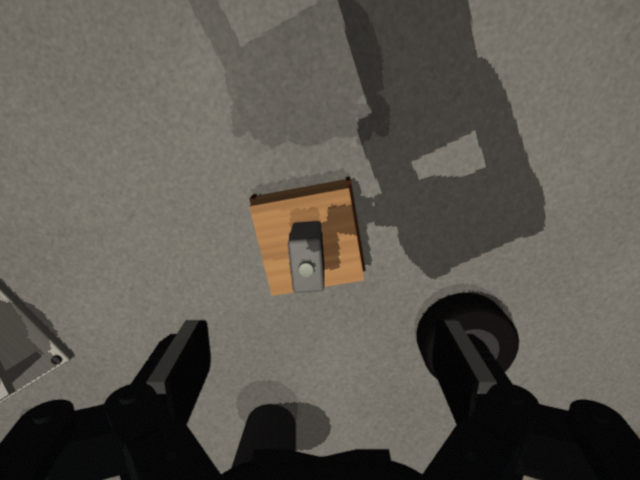

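The gauge is at about (306,258) in the wrist view, its faces nearly aligned with the fingers, with a footprint of 26 x 45 mm at (559,159) mm. I'll turn -4.5° and go down to the grasp.

Call:
jog_arm(
  plan="0 0 -4.5 0 0 0 0;0 0 0 -1.8 -0.8 0 0;0 0 0 -1.75 -0.8 0 0;0 0 0 0 0 3.5 0;0 0 0 0 0 3.5 0;0 0 0 0 0 3.5 0;0 0 0 0 0 3.5 0;0 0 0 0 0 3 0;0 0 0 0 0 2 0;0 0 0 0 0 0 0",
  grip_force=40,
)

```text
time_s: 3.52
position: [0.5557, 0.1614, 0.0517]
tool_rot: [[-0.965, 0.264, -0.008], [0.264, 0.965, -0.001], [0.007, -0.002, -1.0]]
ft_force: [-0.7, 0.0, -0.4]
grip_width: 0.0855
gripper_force: 0.0
```

Call:
jog_arm(
  plan="0 0 0 0 0 0 255;0 0 0 0 0 0 255;0 0 0 0 0 0 255;0 0 0 0 0 0 255;0 0 0 0 0 0 255;0 0 0 0 0 0 255;0 0 0 0 0 0 255;0 0 0 0 0 0 255;0 0 0 0 0 0 255;0 0 0 0 0 0 255",
)

```text
time_s: 4.35
position: [0.559, 0.1606, 0.0565]
tool_rot: [[-0.964, 0.265, 0.002], [0.265, 0.964, 0.0], [-0.002, 0.001, -1.0]]
ft_force: [-1.5, 0.6, 6.2]
grip_width: 0.0256
gripper_force: 40.1
```

Call:
jog_arm(
  plan="0 0 0 0 0 -0.5 255;0 0 0 0 0 -1 255;0 0 0 0 0 -2 255;0 0 0 0 0 -2.5 255;0 0 0 0 0 -2.5 255;0 0 0 0 0 -2.5 255;0 0 0 0 0 -2.5 255;0 0 0 0 0 -2.5 255;0 0 0 0 0 -2.5 255;0 0 0 0 0 -1 255",
  grip_force=50,
)

```text
time_s: 5.18
position: [0.5589, 0.1606, 0.2547]
tool_rot: [[-0.964, 0.265, 0.005], [0.265, 0.964, 0.0], [-0.005, 0.002, -1.0]]
ft_force: [-0.1, 0.2, -1.7]
grip_width: 0.0254
gripper_force: 49.3
```

Call:
jog_arm(
  plan="0 0 0 -0.1 -1.5 0 255;0 0 0 -0.3 -3 0 255;0 0 0 -0.3 -3.5 0 255;0 0 0 -0.3 -3.5 0 255;0 0 0 -0.3 -3.5 0 255;0 0 0 -0.3 -3.5 0 255;0 0 0 -0.3 -3.5 0 255;0 0 0 -0.3 -3.5 0 255;0 0 0 -0.3 -3.5 0 255;0 0 0 -0.3 -3.5 0 255",
)

```text
time_s: 6.02
position: [0.4984, -0.1617, 0.251]
tool_rot: [[-0.964, 0.265, 0.0], [0.265, 0.964, -0.0], [-0.0, -0.0, -1.0]]
ft_force: [-0.1, -0.8, -1.9]
grip_width: 0.0257
gripper_force: 49.5
```

Call:
jog_arm(
  plan="0 0 0 -0.3 -3 0 255;0 0 0 -0.2 -2 0 255;0 0 0 0 0 0 255;0 0 0 0 0 0 255;0 0 0 0 0 0 255",
)

```text
time_s: 6.43
position: [0.4908, -0.2091, 0.2506]
tool_rot: [[-0.964, 0.265, 0.0], [0.265, 0.964, 0.0], [0.0, 0.0, -1.0]]
ft_force: [0.4, -0.6, -2.1]
grip_width: 0.0252
gripper_force: 49.6
```

Run:
```python
from h import *
np.set_printoptions(precision=4,suppress=True)
s=env.observe(); print(s["time_s"],s["position"],s["q"],s["ft_force"],s["grip_width"]);print(s["tool_rot"])
for cam in ["wrist","side","scene"]:
    im=imaging.get_image(cam); W=pts(im); save(im,cam+"2"); np.savez(cam+"2.npz",W=W,im=im["pixels"])
    for q in ["wheel","stand","gauge"]:
        for r in models.outline_of(cam,q)[:1]:
            w=W[r["region"]]; w=w[~np.isnan(w[:,0])]
            print(cam,q,round(r["confidence"],2),np.round(r["bbox"]),np.percentile(w,[2,50,98],axis=0).round(3).tolist())
    for q in ["spot","tip","wheel"]:
        for r in models.tip_of(cam,q)[:2]:
            u,v=np.round(r["at"]).astype(int); print(cam,q,r["confidence"],u,v,W[min(v,479),min(u,639)])
```

```text
6.4333 [ 0.4908 -0.2091  0.2506] [ -35.8082   19.3745   74.8634    0.0151   85.7726 -110.4509] [ 0.3594 -0.587  -2.1337] 0.025174803127498167
[[-0.9643  0.2649  0.    ]
 [ 0.2649  0.9643  0.0003]
 [ 0.0001  0.0003 -1.    ]]
wrist wheel 0.67 [326. 264. 118.  91.] [[0.501, -0.27, 0.062], [0.526, -0.211, 0.08], [0.568, -0.175, 0.097]]
wrist stand 0.55 [325. 248. 155. 140.] [[0.49, -0.284, 0.008], [0.521, -0.206, 0.071], [0.6, -0.16, 0.095]]
wrist gauge 0.95 [322. 358.  94. 184.] [[0.467, -0.224, 0.246], [0.478, -0.208, 0.292], [0.511, -0.194, 0.299]]
wrist spot 0.86 280 269 [ 0.5286 -0.2575  0.0785]Traceback (most recent call last):
  File "<stdin>", line 11, in <module>
ValueError: it knows: driver, gauge, oil_bottle, rack, spare_wheel, spot, stand, tip, tumbler
```

View pics/wrist2.png

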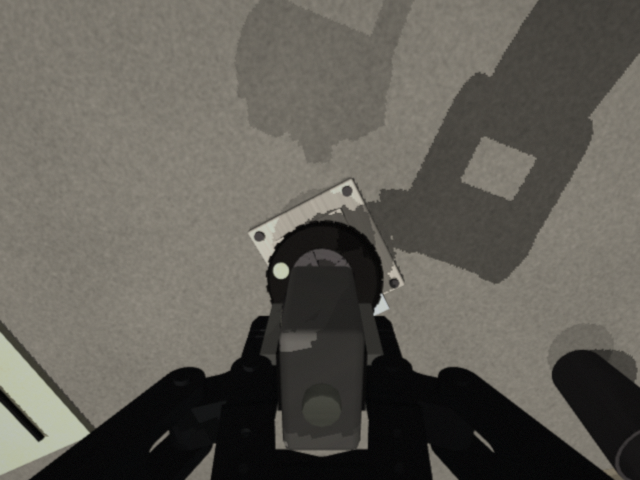

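The wrist view shows the white spot at (280,269), left of the held gauge, on the tyre. Three looks agree to within 3 mm. Next I fit the face plane and locate the spot centroid.

```bash
cat > fit.py <<'E'
from h import *
np.set_printoptions(precision=4,suppress=True)
s=env.observe(); R=s["tool_rot"]; p=s["position"]
S=[];F=[]
for cam in ["wrist","side","scene"]:
    im=imaging.get_image(cam); W=pts(im)
    near=np.linalg.norm(W-[0.527,-0.258,0.079],axis=-1)<0.02
    a=im["pixels"].astype(float).min(-1)
    m=near&(a>0.6*np.nanmax(np.where(near,a,np.nan)))
    w=W[m]; S.append(np.median(w,0)); print(cam,"spot",m.sum(),w.mean(0))
    save(im,cam+"3")
    r=[o for o in models.outline_of(cam,"stand") if o["confidence"]>.4]
    if r:
        w=W[r[0]["region"]]; w=w[~np.isnan(w[:,0])]
        b=w[(w[:,2]>.006)&(w[:,2]<.014)]; print("base",len(b),cv2.minAreaRect((b[:,:2]*1000).astype(np.float32)))
        F.append(w[(w[:,2]>.05)&(w[:,2]<.11)])
for w in F+[np.vstack(F)]:
    best=0; g=np.random.default_rng(0)
    for _ in range(3000):
        t=w[g.choice(len(w),3)]; n=np.cross(t[1]-t[0],t[2]-t[0]); L=np.linalg.norm(n)
        if L<1e-4: continue
        n/=L; n*=np.sign(n[2])
        if n[2]<.85: continue
        i=abs((w-t[0])@n)<.002
        if i.sum()>best: best=i.sum(); I=i
    q=w[I]; c=q.mean(0); n=np.linalg.svd(q-c)[2][2]; n*=np.sign(n[2])
    print(best,len(w),"c",c,"n",n,"tilt",np.degrees(np.arccos(n[2])),"az",np.degrees(np.arctan2(n[1],n[0])),"d spots",[(x-c)@n for x in S])
E
python3 fit.py
```

```text
wrist spot 205 [ 0.5297 -0.2574  0.0796]
base 4231 ((557.925537109375, -221.6435546875), (129.94155883789062, 120.08890533447266), 12.492227554321289)
side spot 61 [ 0.5282 -0.2555  0.08  ]
base 1395 ((554.0550537109375, -221.22703552246094), (128.93467712402344, 118.93072509765625), 12.870542526245117)
scene spot 15 [ 0.5305 -0.2556  0.0813]
base 684 ((542.1685791015625, -222.67276000976562), (168.83973693847656, 120.73094177246094), 12.356046676635742)
4496 5837 c [ 0.5287 -0.2179  0.0818] n [-0.3358 -0.0698  0.9393] tilt 20.058236448266214 az -168.25307783588377 d spots [np.float64(0.0003283699962152325), np.float64(0.0011486970606318268), np.float64(0.001009881662194928)]
1750 2653 c [ 0.5417 -0.225   0.0867] n [-0.3369 -0.0755  0.9385] tilt 20.195115411568146 az -167.36285812249204 d spots [np.float64(-0.0002692486613454402), np.float64(0.0005414886136185034), np.float64(0.0004045087769527219)]
432 1249 c [ 0.5492 -0.2207  0.0895] n [-0.3344 -0.0841  0.9387] tilt 20.170256154619878 az -165.8769059982545 d spots [np.float64(0.00023596880324373135), np.float64(0.001026526299549651), np.float64(0.0009029526173315744)]
6604 9739 c [ 0.5335 -0.2197  0.0836] n [-0.3395 -0.0673  0.9382] tilt 20.24896784337222 az -168.78070023482945 d spots [np.float64(-2.795340308146157e-06), np.float64(0.0008274878515422325), np.float64(0.0006769621059529272)]
```

```bash
cat > tgt.py <<'E'
import sys
from h import *
from scipy.spatial.transform import Rotation as Ro
np.set_printoptions(precision=4,suppress=True)
n=np.array([-.3350,-.0735,.9395]); n/=np.linalg.norm(n); spot=np.array([.5293,-.257,.0802])
def go(h,off=(0,0)):
    s=env.observe(); R=s["tool_rot"]; p=s["position"]; z=-n
    ax=np.cross(R[:,2],z); a=np.arcsin(np.linalg.norm(ax)); rv=R.T@(ax/np.linalg.norm(ax)*a)
    Rn=R@Ro.from_rotvec(rv).as_matrix()
    t=spot+n*(h+.0515)-Rn[:,:2]@np.array(off)
    print("t",s["time_s"],"ft",s["ft_force"],"along",s["ft_force"]@n,"w",s["grip_width"]); print("turn deg (tool)",np.degrees(rv),"shift cm old axes",R.T@(t-p)*100,"new axes",Rn.T@(t-p)*100, "tcp target",t)
if __name__=="__main__": go(float(sys.argv[1]))
E
python3 - <<'E'
from tgt import *
go(.06)
W=np.load("wrist2.npz")["W"] if 0 else pts(imaging.get_image("wrist"))
s=env.observe(); R,p=s["tool_rot"],s["position"]
r=models.outline_of("wrist","gauge")[0]; w=(W[r["region"]]-p)@R; w=w[~np.isnan(w[:,0])]
t=w[(w[:,2]<-.036)&(w[:,2]>-.046)]; print(len(t),np.percentile(t,[1,50,99],axis=0))
t=t[abs(t[:,2]-np.median(t[:,2]))<.003]; print(cv2.minAreaRect((t[:,:2]*1000).astype(np.float32)))
A=np.c_[t[:,:2],np.ones(len(t))]; print("top slope",np.degrees(np.linalg.lstsq(A,t[:,2],rcond=None)[0][:2]))
f=w[(w[:,2]>-.036)]; print("front",np.percentile(f,[2,50,98],axis=0)); f=f[abs(f[:,1])<.011]; print(len(f),np.degrees(np.polyfit(f[:,2],f[:,0],1)[0]),np.median(f[:,0]))
E
```

```text
t 7.0333 ft [-0.1123 -0.251  -1.144 ] along -1.0185318429022652 w 0.02558821873515754
turn deg (tool) [ -9.3333 -17.7533   0.    ] shift cm old axes [-1.5716 -5.3227  6.5367] new axes [ 0.3545 -6.3352  5.7679] tcp target [ 0.492  -0.2652  0.1849]
9091 [[-0.022  -0.0139 -0.045 ]
 [ 0.0059 -0.0014 -0.0415]
 [ 0.0221  0.0113 -0.0367]]
((-0.6864032745361328, -1.2583742141723633), (47.05830001831055, 25.979183197021484), 0.07925564050674438)
top slope [0.5317 0.1505]
front [[ 0.0196 -0.0136 -0.0355]
 [ 0.0218 -0.0011 -0.0182]
 [ 0.0224  0.0109  0.0085]]
3594 0.059524239911275506 0.02182490416278542
```

Call:
jog_arm(
  plan="-3.11 -5.92 0 0 0 0 255;-3.11 -5.92 0 0 0 0 255;-3.11 -5.92 0 0 0 0 255;0 0 0 0.05 -1.2 1.2 255;0 0 0 0.05 -1.25 1.2 255;0 0 0 0.1 -1.25 1.2 255;0 0 0 0.1 -1.25 1.2 255;0 0 0 0.05 -1.25 1 255;0 0 0 0 0 0 255;0 0 0 0 0 0 255",
)

```text
time_s: 7.97
position: [0.4922, -0.264, 0.1847]
tool_rot: [[-0.912, 0.238, 0.334], [0.277, 0.958, 0.074], [-0.303, 0.16, -0.94]]
ft_force: [-0.1, 1.1, -2.3]
grip_width: 0.0255
gripper_force: 49.6
```

```bash
sed -i 's/spot=np.array(.*$/spot=np.array([.5296,-.2558,.0800])/' tgt.py; python3 tgt.py 0.012
```

```text
t 7.9667 ft [-0.1029  1.1251 -2.3371] along -2.243612052434932 w 0.025501260559207397
turn deg (tool) [ 0.0207 -0.0408 -0.    ] shift cm old axes [-0.0061  0.0013  4.7949] new axes [-0.0027  0.003   4.7949] tcp target [ 0.5083 -0.2605  0.1396]
```

Orientation is good; I'll approach along the face normal to about 10 mm off and look.

Call:
jog_arm(
  plan="0 0 0 0 0 1 255;0 0 0 0 0 1.2 255;0 0 0 0 0 1.2 255;0 0 0 0 0 1 255;0 0 0 0 0 0.4 255;0 0 0 0 0 0 255;0 0 0 0 0 0 255;0 0 0 0 0 0 255",
)

```text
time_s: 8.63
position: [0.5087, -0.2606, 0.1404]
tool_rot: [[-0.912, 0.237, 0.336], [0.276, 0.958, 0.073], [-0.305, 0.159, -0.939]]
ft_force: [-0.0, 0.3, -2.0]
grip_width: 0.0255
gripper_force: 49.6
```

Run:
```python
from tgt import *
go(.0)
s=env.observe(); R,p=s["tool_rot"],s["position"]; tip=p+R@[0,0,.0515]; print("tip",tip)
out=[]
for c in ["side","scene"]:
    im=imaging.get_image(c); a=px(im,tip); b=px(im,spot); print(c,"pred tip",a,"spot",b)
    for q in ["tip","spot"]: print(q,[(r["at"],round(r["confidence"],2)) for r in models.tip_of(c,q)[:2]])
    u,v=map(int,b); k=im["pixels"][v-35:v+35,u-35:u+35]; out.append(cv2.resize(k,(400,400),interpolation=cv2.INTER_CUBIC)); print("crop origin",u-35,v-35)
cv2.imwrite("pics/c4.png",np.hstack(out)[:,:,::-1])
```

```text
t 8.6333 ft [-0.0356  0.3168 -1.9659] along -1.8581023714563898 w 0.025454916034568512
turn deg (tool) [-0.0352  0.065  -0.    ] shift cm old axes [ 0.0585 -0.0103  1.2646] new axes [ 0.0571 -0.011   1.2647] tcp target [ 0.5123 -0.2596  0.1284]
tip [ 0.526  -0.2568  0.0921]
side pred tip (np.float64(421.9002643077479), np.float64(356.0844103233024)) spot (np.float64(421.8315197291834), np.float64(357.5719469125911))
tip []
spot []
crop origin 386 322
scene pred tip (np.float64(196.45823625148236), np.float64(202.95434793040113)) spot (np.float64(197.11260874481292), np.float64(206.82006148833676))
tip []
spot [([198.1, 208.7], 0.78)]
crop origin 162 171
```

View pics/c4.png

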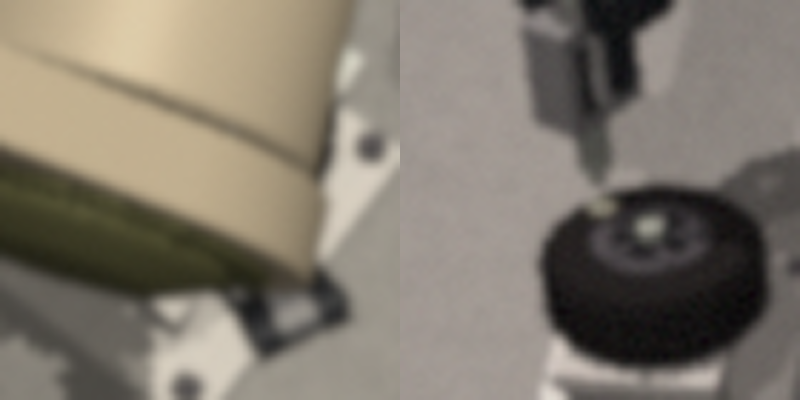

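Scene view: the tip is at (197,203) just above the spot at (198,207), as predicted (the side camera is blocked by the arm). I'll record the free-air force, then move down in small steps.

```bash
cat > f.py <<'E'
from tgt import *
a=[]
for _ in range(6):
    imaging.get_image("scene"); s=env.observe(); a.append(np.r_[s["ft_force"]@n,s["ft_force"],s["position"]])
a=np.array(a); print(a.mean(0),a[:,0].std()); go(-.005)
E
python3 f.py
```

```text
[-1.9237  0.3693 -0.2637 -1.9369  0.5085 -0.2605  0.1399] 0.6679970247511664
t 9.2333 ft [ 0.8448 -0.2213 -1.73  ] along -1.8918001042690553 w 0.02574294399709443
turn deg (tool) [-0.0066  0.0133 -0.    ] shift cm old axes [ 0.0203 -0.0073  1.7103] new axes [ 0.0199 -0.0075  1.7103] tcp target [ 0.514  -0.2592  0.1237]
```

Call:
jog_arm(
  plan="0 0 0 0.05 0 0.3 255;0 0 0 0 0 0.4 255;0 0 0 0 0 0.2 255;0 0 0 0 0 0 255;0 0 0 0 0 0 255",
)

```text
time_s: 9.65
position: [0.5111, -0.2595, 0.1309]
tool_rot: [[-0.912, 0.237, 0.335], [0.276, 0.958, 0.074], [-0.303, 0.16, -0.939]]
ft_force: [0.5, 0.5, -1.5]
grip_width: 0.0257
gripper_force: 49.6
```

```bash
python3 f.py
```

```text
[-1.8394 -0.3269 -0.0796 -2.0809  0.5111 -0.2597  0.1313] 0.515618514684124
t 9.95 ft [-0.9712 -0.4416 -2.6194] along -2.102807458915469 w 0.02564435483560054
turn deg (tool) [-0.0108  0.0176  0.    ] shift cm old axes [-0.028  -0.0067  0.8159] new axes [-0.0282 -0.0068  0.8159] tcp target [ 0.514  -0.2592  0.1237]
```

Call:
jog_arm(
  plan="0 0 0 0 0 0.2 255;0 0 0 0 0 0.2 255;0 0 0 0 0 0.1 255;0 0 0 0 0 0 255;0 0 0 0 0 0 255",
)

```text
time_s: 10.37
position: [0.5128, -0.2593, 0.1266]
tool_rot: [[-0.912, 0.237, 0.335], [0.276, 0.958, 0.073], [-0.304, 0.159, -0.939]]
ft_force: [-0.8, -0.3, 0.0]
grip_width: 0.0254
gripper_force: 49.7
```

```bash
python3 f.py
```

```text
[-0.3301 -0.2097  0.0007 -0.4261  0.5128 -0.2593  0.1266] 0.42689483381745075
t 10.6667 ft [-0.7812  0.073  -0.686 ] along -0.38809592476258875 w 0.025073713910896137
turn deg (tool) [-0.0143  0.0227  0.    ] shift cm old axes [-0.0238 -0.0049  0.3161] new axes [-0.0239 -0.005   0.3161] tcp target [ 0.514  -0.2592  0.1237]
```

Contact: +1.55 N, about 1 to 2 mm in. I'll press a bit further.

Call:
jog_arm(
  plan="0 0 0 -0.01 0 0.1 255;0 0 0 0 0 0.1 255;0 0 0 0 0 0.1 255;0 0 0 0 0 0 255;0 0 0 0 0 0 255;0 0 0 0 0 0 255",
)

```text
time_s: 11.17
position: [0.5138, -0.2591, 0.1238]
tool_rot: [[-0.912, 0.237, 0.335], [0.276, 0.958, 0.073], [-0.304, 0.159, -0.939]]
ft_force: [-1.1, -0.2, 0.6]
grip_width: 0.0255
gripper_force: 49.9
```

```bash
sed -i 's/range(6)/range(14)/' f.py; python3 f.py
python3 - <<'E'
from tgt import *
s=env.observe(); R,p=s["tool_rot"],s["position"]
im=imaging.get_image("wrist"); W=pts(im); r=models.outline_of("wrist","gauge")[0]
w=(W[r["region"]]-p)@R; w=w[~np.isnan(w[:,0])]
t=w[(w[:,2]<-.036)&(w[:,2]>-.046)]; t=t[abs(t[:,2]-np.median(t[:,2]))<.003]
print(np.median(t[:,2]),cv2.minAreaRect((t[:,:2]*1000).astype(np.float32)),"slope",np.degrees(np.linalg.lstsq(np.c_[t[:,:2],np.ones(len(t))],t[:,2],rcond=None)[0][:2]))
a=cv2.resize(im["pixels"][200:340,240:380],(400,400),interpolation=cv2.INTER_CUBIC)
im=imaging.get_image("scene"); b=cv2.resize(im["pixels"][171:241,162:232],(400,400),interpolation=cv2.INTER_CUBIC)
cv2.imwrite("pics/c5.png",np.hstack([a,b])[:,:,::-1])
E
```

```text
[ 1.2243 -1.2261 -0.7856  0.8047  0.5138 -0.2591  0.1237] 0.6332020185702784
t 11.8667 ft [-0.7296 -0.7807  1.2973] along 1.520396149373695 w 0.02545169861149633
turn deg (tool) [-0.0089  0.0122 -0.    ] shift cm old axes [-0.019  -0.0062  0.0092] new axes [-0.019  -0.0062  0.0092] tcp target [ 0.514  -0.2592  0.1237]
-0.04194291178712804 ((-0.287506103515625, -1.4132957458496094), (46.80451965332031, 26.00031089782715), 0.046030450612306595) slope [0.5154 0.0388]
```

View pics/c5.png

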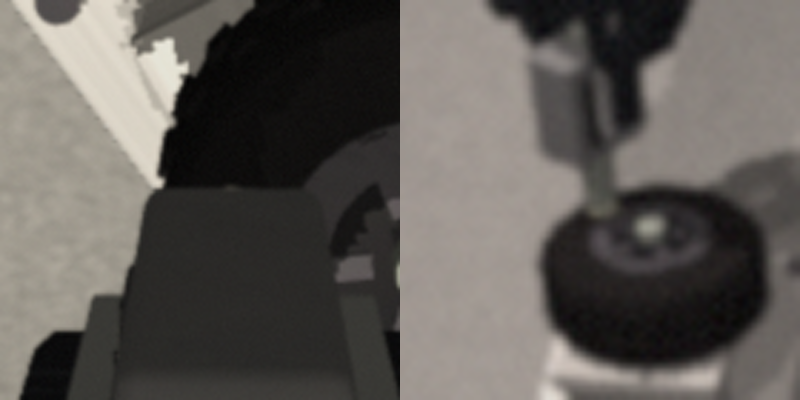

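The tip stands on the spot in the scene view (crop (600,210), a sliver of white showing round it). Force (+3.1 N) and position give about 4.2 to 4.9 mm, so one last small nudge and settle.

Call:
jog_arm(
  plan="0 0 0 0 0 0.04 255;0 0 0 0 0 0 255;0 0 0 0 0 0 255;0 0 0 0 0 0 255;0 0 0 0 0 0 255;0 0 0 0 0 0 255",
)

```text
time_s: 12.52
position: [0.514, -0.259, 0.1233]
tool_rot: [[-0.912, 0.237, 0.335], [0.277, 0.958, 0.073], [-0.304, 0.16, -0.939]]
ft_force: [-0.8, 0.2, 0.9]
grip_width: 0.0257
gripper_force: 49.9
```

```bash
python3 f.py && python3 -c "
from rig import job; print(job.close_job())"
```

```text
[ 1.1411 -1.2736 -0.861   0.6933  0.514  -0.2591  0.1234] 0.39004344687847414
t 13.2167 ft [-1.6267 -1.1078  0.0767] along 0.6982979183226848 w 0.025529357384707175
turn deg (tool) [-0.0048  0.0117  0.    ] shift cm old axes [-0.0204 -0.0099 -0.0315] new axes [-0.0204 -0.0099 -0.0315] tcp target [ 0.514  -0.2592  0.1237]
the job is handed in; nothing more can be done
None
```

I handed the job in at 13 s with the gripper still holding the gauge steadily on the white spot: square to the tyre face within about 0.5°, tip inside the spot, and the plunger pressed about 4–5 mm in at about 3 N (estimated from force and arm position).

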